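# Load the thermal cycler and close its heated lid

### The arm

A 7-joint arm with a two-finger parallel gripper is mounted at the origin on the work surface. World frame = base frame: x ahead of the robot, y to its left, z up, the work surface at z = 0. Lengths are in m, angles in rad, forces in N, time in s.
With the tool pointing down it reaches from about 0.35 to 0.9 m from the base axis. Payload 19.9 kg.
Tool frame: the origin (TCP) lies midway between the tips of the shut fingers; the grasp point (between the pads) lies 19 mm behind it; z points along the fingers, y is the line along which they close (so a half turn about z gives the same grasp; the last joint's range is limited). The gripper opens to 94 mm and grips with 3 to 60 N. Pads are 16 mm wide; open, the fingers measure 119 mm over their backs; the gripper's body (75 mm by 177 mm) begins 78 mm behind the grasp point.
Start: joints at [1.083, 0.417, -0.01, 1.614, 0.005, 1.111, -0.053], TCP at [0.269, -0.564, 0.205] pointing down, gripper open.
Joint ranges: [-2.81, 2.81], [-0.39, 2.02], [-1.27, 1.25], [0.06, 2.57], [-1.19, 4.33], [0.19, 2], [-2.82, 2.82]. Speed limits (rad/s): [1.89, 1.89, 2.39, 2.39, 3.01, 3.01, 3.01].

### API

Orientations are given as a rotation vector (axis times angle).
In Python, from workcell import arm gives the robot as it stands. The module is installed in compiled form; this text tells all that it offers.
- The arm moves only by the tool servo_tool, never from a script. Its argument "targets" is a list of rows, each a list of 3 entries, a list of its own where there are three numbers: the turn, a rotation vector about the tool's x, y, z in rad, then the shift along the tool's x, y, z in m, then the finger opening in m, from 0 to 0.094. A call has 1 to 8 rows; each row shifts and turns the commanded pose from where the row before left it, along the tool's axes as they then stand; what a row does not reach is not made up. A row lasts 1/8 s, in which the tool goes at most 62.5 mm and 10.7 degrees, less where a joint would pass 70% of its speed; a pose out of reach is approached as far as the arm can. A call is refused whole if a number of a shift passes 0.0625 or a number of a turn 0.188, either way. A call with a gripper value outside its range is refused whole. The fingers move at their own pace and stop on an object; "grip_force" is the grip in N (left out, the last holds). Time passes only in rows, so rows that do not move let the fingers close. It gives the time, the measured TCP pose, the force, the opening and the grip force at its end, in the units of the state.
- arm.get_state(): the state, without advancing time (a new reading comes with each control period).
- arm.read_camera(name): name is "side" or "top" or "wrist"; returns a dict with "image" (480x640x3 uint8, red, green, blue), "fov_y" (degrees; the focal length in pixels is half the picture's height over the tangent of half this angle, whatever the lens; pixels are square), "cx", "cy" (the principal point, pixels), "dist" ([k1, k2, p1, p2, k3] as OpenCV has them; the pictures are not rectified), "eye" and "orientation" of the camera in the world. Camera axes: x right, y down, z forward; pixel columns grow to the right and rows downward; lengths in m; the calibration is good to about 2 mm. A picture is of the moment at which its call begins. There is no depth.
- arm.sign_off(): hands the job in; it is judged then, once.
The state is a dict: "time_s": time; "qpos": joint angles; "dq": joint speeds; "effort": joint torques, N m; "tcp_pos": TCP position; "tool_rot": TCP orientation; "ft_force": force on the tool from outside, world axes, zero at the start; "ft_torque": the same for the moment, N m; "finger_gap": finger opening in m; "finger_force": force on a finger pad.
Only numpy, scipy, OpenCV 4.12 (cv2) and the standard library are available. Lean on these libraries where they do the work, as an engineer would, in place of code of your own. Each camera call takes 0.05 s, during which the arm holds its last target. There are 200 camera calls.

### The job

Get the white thermal cycler ready to run: first push its loaded sample tray gently all the way in, then swing the steel safety catch on top of the hood clear of the end of the lid's handle bar, and only after that bring the lid forward and down by its bar, without slamming it, until it is fully closed. Leave the catch swung clear, and do not shift or knock over the other things on the bench and on the hood.

Things in the scene. Friction and masses are not known exactly. Their poses are not given: they have to be found in the camera images.
- cycler: Fixed white thermal cycler, 340 mm wide, 345 deep, 235 high. Origin: on the bench, mid width, 150 mm behind the front face. x points from front face to rear, y to the left of an operator looking at the front face, z up. The front face is turned about 55 to 95 degrees from the robot, towards its left. A deck 88 mm up, with an open well, runs from the front to x = 64 mm; the hood is behind it.
- hood_top (a point): Middle of the hood's flat top: x = 144, y = 0 mm of the cycler, 235 mm above the bench. The top is flat from x = 112 to 176 mm; the hood's front slopes from x = 64 mm at the deck to 83 mm at 214 mm above the bench, and rounds over to the top from there.
- tray (a joint): How far the tray is out, in m: 0 = fully home (stop), 0.14 = fully out. It slides level along the cycler's x axis, with about 1.5 N of friction, and stays where it is left.
- tray_front (a point): Middle of the front face of the tray's grey front panel (146 mm wide, 15 thick, from 21 to 69 mm above the bench); this point is 45 mm above the bench. A look-only grip lip along the panel's top stands out some 5 mm. A white 24-well plate sits fast in the tray behind the panel. Fully home, the panel lies against the front face and this point is at x = -165, y = 0 mm of the cycler.
- catch (a joint): Angle of the safety catch, rad: 0 = in front of the bar's end (locked), 0.95 = fully out (stop). It turns about an upright pin, its free end going towards the cycler's -y (outwards, the robot's side); counter-clockwise from above. From about 0.3 on its nose is clear of the bar's end. Stiff pivot (about 0.12 N m): stays where it is left.
- catch_pivot (a point): Axis of the catch's upright pin, on the hood at x = 120, y = -133 mm of the cycler; this point is at the height of the lever, 276 mm above the bench.
- catch_tab (a point): Centre of the catch's upstanding steel thumb tab: 30 mm along the lever, 8 thick, from 280 to 308 mm above the bench, 75 mm from the pin. Push its inner flat side (facing cycler +y when locked) outwards.
- catch_nose (a point): Middle of the catch's nose, 97 mm from the pin: 16 mm wide, 10 thick, turned down from the lever to 244 mm above the bench, just in front of the bar near its end. The lever is a flat steel strip, 120 mm long, 22 wide, 272 to 280 mm above the bench; it passes 6 mm over the bar and ends 18 mm behind the pin.
- lid (a joint): Angle of the heated lid with its bar, rad: 0 = open, leaning 5 degrees (0.087 rad) back past vertical; grows as it comes towards the cycler's front and down; 1.658 = closed, arms level, bar on its two rubber pads (stop). Stiff hinge (about 1 N m, some 7 N at the bar): stays where it is left. While the catch is locked its nose blocks the bar.
- bar_grip (a point): Middle of the lid's handle bar: level black round bar, 24 mm thick, 290 long, parallel to the cycler's y, 150 mm from the hinge axis, on two flat steel arms (18 by 12 mm) 105 mm either side of its middle. Open: 254 mm above the bench, some 40 mm free behind it before the hood. Closed: 105 mm above the bench, 17 mm over the deck.
- lid_hinge (a point): Middle of the lid's hinge axis: x = 30, y = 0 mm of the cycler, 105 mm above the bench, parallel to the cycler's y. The lid, a grey plate 196 mm wide and 16 thick, lies between the arms from 35 to 117 mm from this axis, its back 4 mm behind the arms' middle plane; on its front (closed: under) side an aluminium press block stands out to 46 mm before that plane.
- film_box: Brown carton of sealing film, 52 by 100 mm and 34 mm high, lying on the hood's flat top at the operator's left. Origin: centre of its underside. Bystander.
- comb_rack: Black comb-like rack, 30 by 100 mm and 36 mm high, on the bench in front of the cycler, on the robot's side. Origin: centre of its underside. Bystander.
- tip_box: Blue pipette-tip box with a clear lid, 122 by 84 mm and 67 mm high, on the bench beside the tray, on the side away from the robot. Origin: centre of its underside. Bystander.
- reagent_bottle: Amber bottle with a black cap, 72 mm thick, 165 mm high. Origin: centre of its underside. Bystander.
- glove_box: Cardboard glove box, 125 by 235 mm and 75 mm high. Origin: centre of its underside. Bystander.
- clipboard: Clipboard with paper, 315 by 225 mm, lying on the bench. Origin: centre of its underside. Bystander.
- timer: White bench timer lying flat, 75 by 65 mm and 20 mm high, with a dark display. Origin: centre of its underside. Bystander.

How it is judged:
On the way, in this order (a step that is already met when the one before it is completed fails the run):
1. the tray is fully home, with the catch still locked and the lid still open (value of joint tray below 0.004 m and value of joint catch below 0.15 rad and value of joint lid below 0.12 rad), for 0.2 s.
2. the catch is swung clear of the bar's end, with the lid still open (value of joint catch above 0.3 rad and value of joint lid below 0.12 rad and value of joint tray below 0.004 m), for 0.2 s.
3. the lid is fully closed (value of joint lid above 1.6 rad), for 0.2 s.
At the end, for the whole second after the job is handed in: The tray is within 4 mm of fully home, the catch is swung out by more than 0.3 rad, the lid is at rest within 0.058 rad (some 9 mm at the bar) of fully closed, and every bystander is within 30 mm of where it stood (value of joint tray below 0.004 m and value of joint catch above 0.3 rad and value of joint lid above 1.6 rad and velocity of joint lid between -0.05 and 0.05 rad/s and distance of each of film_box, comb_rack, tip_box, reagent_bottle, glove_box, clipboard, timer from where it was at the start of the episode below 0.03 m); the robot touches nothing.
It fails at once if the lid is slammed (faster than 3 rad/s) (velocity of joint lid above 3 rad/s).
It fails at once if the tray is slammed in (faster than 0.4 m/s) (velocity of joint tray below -0.4 m/s).
It fails at once if a bystander is shifted by more than 30 mm (distance of any of film_box, comb_rack, tip_box, reagent_bottle, glove_box, clipboard, timer from where it was at the start of the episode above 0.03 m).
It fails at once if a bystander is knocked over (angle between any of film_box, comb_rack, tip_box, reagent_bottle, glove_box's own z axis and vertical above 0.5 rad).
It also fails if it takes over 67 s, if anything falls off the work surface, if the arm or the gripper's body presses on something with over 40 N, if the wrist force passes 120 N, or if a joint passes its speed limit or range.

## Working session

There is one attempt and no reset: what is moved stays moved. The work goes in short steps, Python scripts to look and compute and a tool call to move; the robot and the scene stay as the last step left them, time stands still between calls to the robot, and variables do not carry over. Pictures are saved under pics/ and viewed, at most 10 in all, crops included, and the job is handed in when it is done.

Besides the shell and the picture viewer there is one more tool, called as name(argument=value, ...) on one line, values as JSON. servo_tool: Moves the arm, as the interface text tells. Its arguments: {"type":"object","properties":{"targets":{"type":"array"},"grip_force":{"type":"number"}},"required":["targets"]}

```bash
mkdir -p pics; cat > h.py <<'E'
import numpy as np, cv2
from scipy.spatial.transform import Rotation as R
from workcell import arm
def snap(n,f):
    c=arm.read_camera(n); cv2.imwrite('pics/'+f,c['image'][:,:,::-1]); 
    np.save('pics/'+f[:-4]+'.npy',{k:v for k,v in c.items()},allow_pickle=True); return c
def load(f): return np.load('pics/'+f+'.npy',allow_pickle=True).item()
def rot(c):
    o=np.array(c['orientation'],float); return o if o.shape==(3,3) else R.from_rotvec(o).as_matrix()
def K(c):
    f=240/np.tan(np.radians(c['fov_y'])/2); return np.array([[f,0,c['cx']],[0,f,c['cy']],[0,0,1.]])
def ray(c,uv):
    p=cv2.undistortPoints(np.array(uv,float).reshape(-1,1,2),K(c),np.array(c['dist'],float)).reshape(-1,2)
    return np.array(c['eye']),np.c_[p,np.ones(len(p))]@rot(c).T
def onz(c,uv,z):
    e,d=ray(c,uv); return e+d*((z-e[2])/d[:,2])[:,None]
def proj(c,P):
    M=rot(c).T; rv=R.from_matrix(M).as_rotvec(); return cv2.projectPoints(np.array(P,float).reshape(-1,1,3),rv,-M@np.array(c['eye']),K(c),np.array(c['dist'],float))[0].reshape(-1,2)
E
python3 - <<'E'
from h import *
for n in('side','top'):
    c=snap(n,n+'0.png'); print(n,c['eye'],c['orientation'],c['fov_y'])
print(arm.get_state())
E
```

```text
side [-0.52956162  0.31237993  1.08401353] [-1.3978107   2.04141043 -0.94598018] 50.267014457228576
top [ 0.37246077 -0.08944929  1.41076395] [-2.20339616  2.1435436  -0.10912257] 55.56829150392308
{'time_s': 0.1, 'qpos': array([ 1.08355116,  0.41790966, -0.01027076,  1.61408861,  0.00471719,
        1.11069048, -0.0530006 ]), 'dq': array([-0.00180232, -0.00177999, -0.00115689, -0.00203804,  0.00063546,
       -0.00045778,  0.00088068]), 'effort': array([ 1.76679419e-03, -8.52580690e+01,  6.40021116e-01, -4.26698720e+01,
       -4.89196158e-02,  1.63912080e-02,  6.07009270e-05]), 'tcp_pos': array([ 0.26928477, -0.5636532 ,  0.20490154]), 'tool_rot': array([-3.06290393e+00, -6.94145764e-01,  5.43274928e-04]), 'ft_force': array([0.71344721, 0.97666508, 0.18232197]), 'ft_torque': array([-0.05859857, -0.02783869,  0.02143334]), 'finger_force': 0.0, 'finger_gap': 0.09402832616150873}
```

View pics/top0.png

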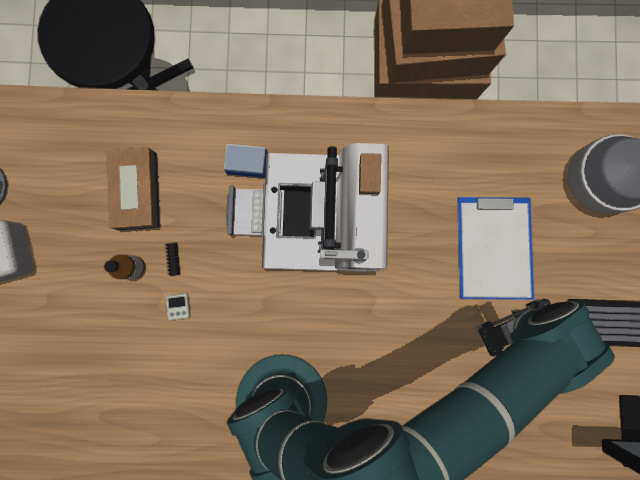

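View pics/side0.png

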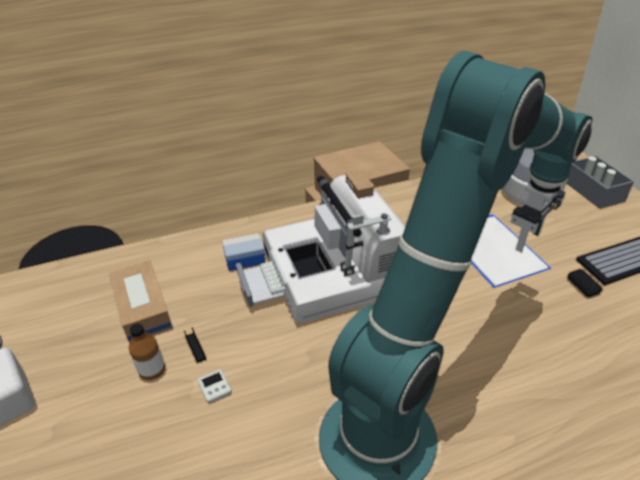

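The top view shows the cycler front at left (column about 264), the tray panel at (232,210), the bar from (332,150) to (328,250), and the catch around (345,255). I'll zoom in to pick points.

```bash
python3 - <<'E'
from h import *
im=cv2.imread('pics/top0.png')[135:280,215:400]
cv2.imwrite('pics/crop.png',cv2.resize(im,None,fx=4,fy=4,interpolation=cv2.INTER_CUBIC))
E
```

```text
(no output)
```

View pics/crop.png

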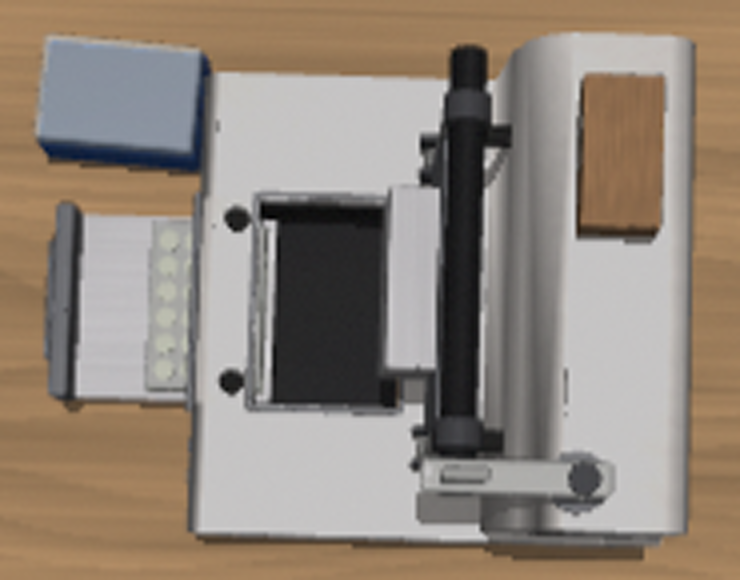

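The crop shows deck front corners at full-image (267,153) and (263,269), the catch pin at (361,254), the bar's far end at (332.5,147), and the tray panel's ends around (231,186) and (230.5,234).

```bash
python3 - <<'E'
from h import *
c=load('top0')
px=np.array([[208,73],[193,536],[585,476],[470,47],[578,236],[690,38],[688,533]])/4+[215,135]
zz=[.088,.088,.285,.254,.269,.235,.235]
P=np.array([onz(c,[p],z)[0] for p,z in zip(px,zz)]); print(P.round(4))
M=np.array([[-.150,.170],[-.150,-.170],[.120,-.133],[.043,.145]])
a=M-M.mean(0); b=P[:4,:2]-P[:4,:2].mean(0)
th=np.arctan2((a[:,0]*b[:,1]-a[:,1]*b[:,0]).sum(),(a*b).sum())
Rm=np.array([[np.cos(th),-np.sin(th)],[np.sin(th),np.cos(th)]]); t=P[:4,:2].mean(0)-Rm@M.mean(0)
print('th',np.degrees(th),'t',t); print('res mm',((M@Rm.T+t-P[:4,:2])*1e3).round(1))
print('rear in cyc',((P[4:,:2]-t)@Rm).round(4))
tp=np.array([[58,203],[58,398],[78,205],[76,398],[47,300]])/4+[215,135]
print('tray',((onz(c,tp,.069)[:,:2]-t)@Rm).round(4))
np.savez('cyc.npz',th=th,t=t)
w=lambda p:(np.array(p)@Rm.T+t).round(4)
for n,p in dict(trayhome=[-.165,0],tab=[.120-.075,-.133],pivot=[.12,-.133],bar=[.043,0],barclosed=[-.12,0],hinge=[.03,0]).items(): print(n,w(p))
# bystanders bench
for n,p,z in [('tip',(245,160),.067),('comb',(172,259),.036),('bottle',(112,267),.165),('glovecorner',(158,228),.075),('timer',(178,306),.02)]: 
    q=onz(c,[p],z)[0]; print(n,q.round(3),((q[:2]-t)@Rm).round(3))
E
```

```text
[[ 0.7299  0.0631  0.088 ]
 [ 0.3881  0.0611  0.088 ]
 [ 0.4293 -0.2019  0.285 ]
 [ 0.7072 -0.1252  0.254 ]
 [ 0.5823 -0.1963  0.269 ]
 [ 0.7228 -0.2708  0.235 ]
 [ 0.397  -0.2737  0.235 ]]
th -89.59015368030644 t [ 0.56086058 -0.08500622]
res mm [[-0.1  3.1]
 [ 1.7  2.7]
 [-0.6 -4.1]
 [-1.  -1.7]]
rear in cyc [[ 0.1114  0.0206]
 [ 0.1869  0.1606]
 [ 0.1876 -0.1652]]
tray [[-0.2577  0.0739]
 [-0.2521 -0.072 ]
 [-0.2428  0.0727]
 [-0.2389 -0.0717]
 [-0.2631  0.0008]]
trayhome [0.5597 0.08  ]
tab [ 0.4282 -0.131 ]
pivot [ 0.4287 -0.206 ]
bar [ 0.5612 -0.128 ]
barclosed [0.56  0.035]
hinge [ 0.5611 -0.115 ]
tip [0.713 0.131 0.067] [-0.215  0.154]
comb [0.411 0.341 0.036] [-0.427 -0.146]
bottle [0.382 0.46  0.165] [-0.547 -0.175]
glovecorner [0.5   0.375 0.075] [-0.46  -0.058]
timer [0.271 0.32  0.02 ] [-0.407 -0.286]
```

servo_tool(targets=[[[0,0,-0.161],[0,0,-0.03],0],[[0,0,-0.161],[0,0,-0.03],0],[[0,0,-0.161],[0,0,-0.03],0],[[0,0,-0.161],[0,0,-0.03],0],[[0,0,-0.161],[0,0,-0.03],0],[[0,0,-0.161],[0,0,-0.03],0],[[0,0,-0.161],[0,0,-0.03],0]])

```text
time_s: 0.98
tcp_pos: [0.2693, -0.5638, 0.4161]
tool_rot: [-2.213, -2.229, -0.0]
ft_force: [0.5, -0.5, -0.1]
finger_gap: 0.0277
finger_force: 0.0
```

servo_tool(targets=[[[0,0,0],[0.04,0.02,0],0],[[0,0,0],[0.05,0.02,0],0],[[0,0,0],[0.05,0.02,0],0],[[0,0,0],[0.05,0.02,0],0],[[0,0,0],[0.05,0.02,0],0],[[0,0,0],[0.05,0.02,0],0],[[0,0,0],[0.05,0.02,0],0],[[0,0,0],[0.05,0.02,0],0]])

```text
time_s: 1.98
tcp_pos: [0.4289, -0.1718, 0.4153]
tool_rot: [-2.219, -2.223, 0.0]
ft_force: [1.8, -0.9, 0.5]
finger_gap: 0.0002
finger_force: 0.0
```

servo_tool(targets=[[[0,0,0],[0.05,0.016,0],0],[[0,0,0],[0.05,0.016,0],0],[[0,0,0],[0.05,0.016,0],0],[[0,0,0],[0.05,0.016,0],0],[[0,0,0],[0.05,0.016,0],0],[[0,0,0],[0.05,0.016,0],0],[[0,0,0],[0.05,0.016,0],0],[[0,0,0],[0.05,0.016,0],0]])

```text
time_s: 2.98
tcp_pos: [0.5564, 0.228, 0.4151]
tool_rot: [-2.22, -2.223, 0.001]
ft_force: [0.1, -1.1, 0.5]
finger_gap: 0.0004
finger_force: 0.0
```

servo_tool(targets=[[[0,0,0],[0.005,0.004,0.05],0],[[0,0,0],[0,0,0.05],0],[[0,0,0],[0,0,0.05],0],[[0,0,0],[0,0,0.05],0],[[0,0,0],[0,0,0.05],0],[[0,0,0],[0,0,0.05],0],[[0,0,0],[0,0,0.04],0],[[0,0,0],[0,0,0.03],0]])

```text
time_s: 3.98
tcp_pos: [0.5592, 0.2313, 0.0434]
tool_rot: [-2.219, -2.223, 0.003]
ft_force: [0.2, 0.6, -0.4]
finger_gap: 0.0005
finger_force: 0.0
```

servo_tool(targets=[[[0,0,0],[-0.015,0,0],0],[[0,0,0],[-0.015,0,0],0],[[0,0,0],[-0.015,0,0],0],[[0,0,0],[-0.015,0,0],0],[[0,0,0],[-0.015,0,0],0],[[0,0,0],[-0.015,0,0],0],[[0,0,0],[-0.015,0,0],0]])

```text
time_s: 4.85
tcp_pos: [0.5601, 0.1257, 0.0455]
tool_rot: [-2.219, -2.224, -0.0]
ft_force: [0.5, 3.3, 0.8]
finger_gap: 0.0005
finger_force: 1.1
```

servo_tool(targets=[[[0,0,0],[-0.01,0,0],0],[[0,0,0],[-0.01,0,0],0],[[0,0,0],[-0.008,0,0],0],[[0,0,0],[-0.005,0,0],0],[[0,0,0],[0,0,0],0]])

```text
time_s: 5.48
tcp_pos: [0.5601, 0.0933, 0.0454]
tool_rot: [-2.22, -2.223, 0.001]
ft_force: [-0.6, -0.8, 0.0]
finger_gap: 0.0003
finger_force: 0.0
```

servo_tool(targets=[[[0,0,0],[-0.003,0,0],0],[[0,0,0],[-0.003,0,0],0],[[0,0,0],[-0.002,0,0],0],[[0,0,0],[0,0,0],0]])

```text
time_s: 5.98
tcp_pos: [0.56, 0.0917, 0.0456]
tool_rot: [-2.211, -2.226, -0.01]
ft_force: [2.6, 28.5, -10.9]
finger_gap: 0.0003
finger_force: 14.6
```

servo_tool(targets=[[[0,0,0],[0.02,0,0],0],[[0,0,0],[0.03,0,0],0],[[0,0,0],[0.02,0,-0.05],0],[[0,0,0],[0,0,-0.06],0],[[0,0,0],[0,0,-0.06],0],[[0,0,0],[0,0,-0.06],0],[[0,0,0],[0,0,-0.06],0],[[0,0,0],[0,0,-0.06],0]])

```text
time_s: 6.98
tcp_pos: [0.5595, 0.1558, 0.3976]
tool_rot: [2.219, 2.223, -0.0]
ft_force: [0.9, 0.4, -0.0]
finger_gap: 0.0006
finger_force: 0.0
```

```bash
python3 - <<'E'
from h import *
c=snap('top','top1.png'); w=snap('wrist','w1.png')
im=cv2.imread('pics/top1.png')[135:280,215:400]
cv2.imwrite('pics/two.png',np.vstack([cv2.resize(im,(383,300)),cv2.resize(cv2.imread('pics/w1.png'),(383,287))]))
E
```

```text
(no output)
```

View pics/two.png

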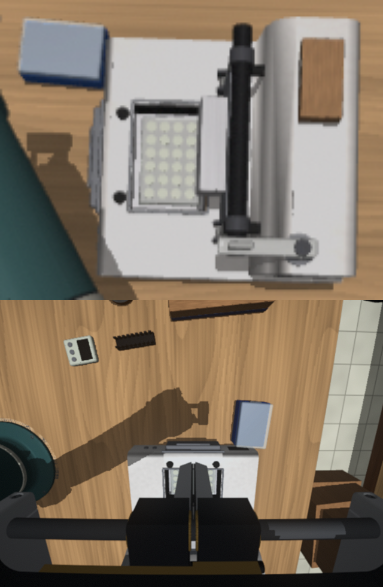

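The tray is home: all 24 wells show in the window and the panel is against the front. Catch and lid are unmoved. Next is the tab, at about (0.429, -0.130).

servo_tool(targets=[[[0,0,0],[-0.048,-0.015,0],0],[[0,0,0],[-0.048,-0.015,0],0],[[0,0,0],[-0.048,-0.015,0],0],[[0,0,0],[-0.048,-0.015,0],0],[[0,0,0],[-0.048,-0.015,0],0],[[0,0,0],[-0.048,-0.015,0],0],[[0,0,0],[0,0,0],0]])

```text
time_s: 7.95
tcp_pos: [0.4694, -0.1359, 0.395]
tool_rot: [-2.225, -2.217, 0.002]
ft_force: [0.4, -0.4, -0.1]
finger_gap: 0.0006
finger_force: 0.0
```

servo_tool(targets=[[[0,0,0],[0,0,0.05],0],[[0,0,0],[0,0,0.04],0],[[0,0,0],[0,0,0.016],0],[[0,0,0],[0,0,0],0]])

```text
time_s: 8.45
tcp_pos: [0.4707, -0.1319, 0.2895]
tool_rot: [-2.218, -2.224, 0.0]
ft_force: [-0.9, 0.3, 1.1]
finger_gap: 0.0003
finger_force: 0.0
```

servo_tool(targets=[[[0,0,0],[0,-0.012,0],0],[[0,0,0],[0,-0.012,0],0],[[0,0,0],[0,-0.012,0],0],[[0,0,0],[0,-0.012,0],0],[[0,0,0],[0,-0.012,0],0],[[0,0,0],[0,-0.012,0],0],[[0,0,0],[0,-0.005,0],0]])

```text
time_s: 9.32
tcp_pos: [0.3929, -0.1327, 0.2895]
tool_rot: [2.22, 2.223, -0.001]
ft_force: [1.8, 0.1, 0.3]
finger_gap: 0.0006
finger_force: 0.8
```

servo_tool(targets=[[[0,0,0],[0,0.02,0],0],[[0,0,0],[0,0,-0.06],0],[[0,0,0],[0,0.045,0],0],[[0,0,0],[-0.01,0.045,0],0],[[0,0,0],[-0.015,0.045,0],0],[[0,0,0],[0,0,0],0]])

```text
time_s: 10.07
tcp_pos: [0.55, -0.158, 0.3473]
tool_rot: [-2.216, -2.22, -0.001]
ft_force: [0.1, -0.3, -0.6]
finger_gap: 0.0005
finger_force: 0.0
```

```bash
python3 - <<'E'
from h import *
c=snap('top','top2.png'); w=snap('side','s2.png')
im=cv2.imread('pics/top2.png')[135:280,215:400]
cv2.imwrite('pics/two2.png',np.vstack([cv2.resize(im,(383,300)),cv2.resize(cv2.imread('pics/s2.png')[150:330,220:450],(383,299))]))
E
```

```text
(no output)
```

View pics/two2.png

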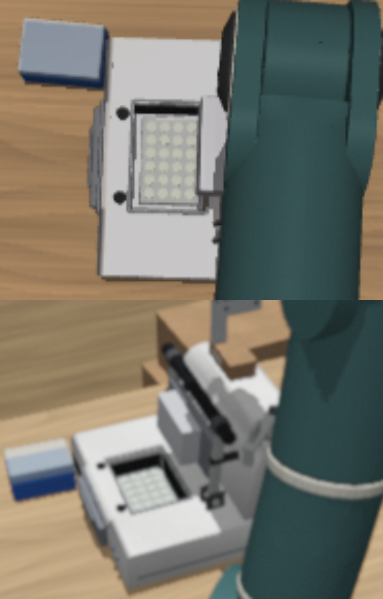

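The bar is free, and the lever near (262,430) in the lower crop has swung out. I'll go behind the bar and push it forward.

servo_tool(targets=[[[0,0,0],[-0.004,0,0.04],0],[[0,0,0],[0,0,0.04],0],[[0,0,0],[0,0,0.022],0],[[0,0,0],[0,0,0],0]])

```text
time_s: 10.68
tcp_pos: [0.5473, -0.1612, 0.2471]
tool_rot: [-2.218, -2.223, 0.002]
ft_force: [-0.2, -1.2, 1.3]
finger_gap: 0.0007
finger_force: 0.0
```

servo_tool(targets=[[[0,0,0],[0.01,0,0],0],[[0,0,0],[0.01,0,0],0],[[0,0,0],[0.01,0,0],0],[[0,0,0],[0.01,0,0],0],[[0,0,0],[0,0,0],0]])

```text
time_s: 11.3
tcp_pos: [0.549, -0.1204, 0.2485]
tool_rot: [2.217, 2.224, 0.001]
ft_force: [-0.3, 0.0, -0.1]
finger_gap: 0.0006
finger_force: 0.0
```

servo_tool(targets=[[[0,0,0],[0.011,0,0.002],0],[[0,0,0],[0.011,0,0.003],0],[[0,0,0],[0.011,0,0.004],0],[[0,0,0],[0.011,0,0.005],0],[[0,0,0],[0.011,0,0.006],0],[[0,0,0],[0.011,0,0.007],0],[[0,0,0],[0.011,0,0.008],0],[[0,0,0],[0.011,0,0.009],0]])

```text
time_s: 12.3
tcp_pos: [0.5483, -0.0325, 0.2027]
tool_rot: [-2.219, -2.224, 0.0]
ft_force: [1.4, -3.2, 1.4]
finger_gap: -0.0
finger_force: 1.6
```

```bash
python3 - <<'E'
from h import *
w=snap('side','s3.png')
cv2.imwrite('pics/s3c.png',cv2.resize(cv2.imread('pics/s3.png')[150:330,220:450],(690,540)))
E
```

```text
(no output)
```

View pics/s3c.png

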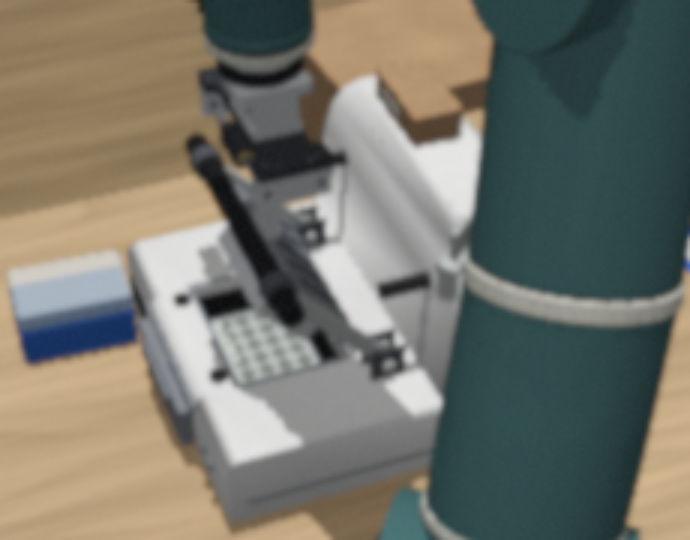

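The lid has followed to about 45°: the bar runs from (203,150) to (290,303) in the crop. Next I'll lift over it and press down from above.

servo_tool(targets=[[[0,0,0],[-0.006,0,-0.01],0],[[0,0,0],[0,0,-0.045],0],[[0,0,0],[0.02,0,0],0],[[0,0,0],[0.015,0,0],0],[[0,0,0],[0,0,0],0]])

```text
time_s: 12.98
tcp_pos: [0.5482, -0.0035, 0.2584]
tool_rot: [-2.217, -2.225, 0.0]
ft_force: [0.2, 0.3, -0.5]
finger_gap: 0.0002
finger_force: 0.0
```

servo_tool(targets=[[[0,0,0],[0,0,0.012],0],[[0,0,0],[0,0,0.012],0],[[0,0,0],[0.002,0,0.008],0],[[0,0,0],[0.005,0,0.008],0],[[0,0,0],[0.006,0,0.01],0],[[0,0,0],[0.006,0,0.01],0]])

```text
time_s: 13.72
tcp_pos: [0.5489, 0.0168, 0.1987]
tool_rot: [-2.217, -2.225, -0.004]
ft_force: [0.6, 7.1, 8.3]
finger_gap: 0.0002
finger_force: 4.4
```

servo_tool(targets=[[[0,0,0],[-0.003,0,0.01],0],[[0,0,0],[0.002,0,0.012],0],[[0,0,0],[0.004,0,0.012],0],[[0,0,0],[0.003,0,0.012],0],[[0,0,0],[0.002,0,0.012],0]])

```text
time_s: 14.35
tcp_pos: [0.5482, 0.0229, 0.1396]
tool_rot: [-2.219, -2.224, 0.0]
ft_force: [0.2, 0.4, 2.8]
finger_gap: 0.0006
finger_force: 1.2
```

servo_tool(targets=[[[0,0,0],[0.005,0,0.006],0],[[0,0,0],[0.004,0,0.008],0],[[0,0,0],[0,0,0.006],0],[[0,0,0],[0,0,0.004],0],[[0,0,0],[0,0,0],0]])

```text
time_s: 14.98
tcp_pos: [0.5484, 0.0321, 0.1169]
tool_rot: [-2.219, -2.224, -0.001]
ft_force: [-3.5, 1.7, 11.8]
finger_gap: -0.0
finger_force: 5.6
```

servo_tool(targets=[[[0,0,0],[0,0,0.003],0],[[0,0,0],[0,0,0.002],0],[[0,0,0],[0,0,0],0]])

```text
time_s: 15.35
tcp_pos: [0.5489, 0.0322, 0.1153]
tool_rot: [2.217, 2.222, -0.0]
ft_force: [-29.9, -3.5, 79.4]
finger_gap: 0.0007
finger_force: 40.0
```

servo_tool(targets=[[[0,0,0],[0,0,-0.01],0],[[0,0,0],[0,0,-0.04],0],[[0,0,0],[0,0,-0.06],0],[[0,0,0],[0,0,-0.06],0],[[0,0,0],[0,0,-0.06],0],[[0,0,0],[0.05,0,-0.04],0],[[0,0,0],[0.06,0,0],0],[[0,0,0],[0.06,0,0],0]])

```text
time_s: 16.35
tcp_pos: [0.548, 0.2016, 0.3809]
tool_rot: [2.22, 2.221, 0.001]
ft_force: [0.9, 0.0, -1.1]
finger_gap: 0.0002
finger_force: 0.0
```

servo_tool(targets=[[[0,0,0],[0.06,0,0],0],[[0,0,0],[0.06,0,0],0],[[0,0,0],[0,0,0],0],[[0,0,0],[0,0,0],0]])

```text
time_s: 16.85
tcp_pos: [0.5479, 0.3201, 0.3801]
tool_rot: [2.219, 2.224, -0.001]
ft_force: [0.6, -0.6, 0.7]
finger_gap: 0.0003
finger_force: 0.0
```

```bash
python3 - <<'E'
from h import *
snap('top','top4.png'); snap('side','s4.png')
im=cv2.imread('pics/top4.png')[130:330,90:400]
cv2.imwrite('pics/two4.png',np.vstack([cv2.resize(im,(465,300)),cv2.resize(cv2.imread('pics/s4.png')[150:340,170:450],(465,300))]))
E
```

```text
(no output)
```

View pics/two4.png

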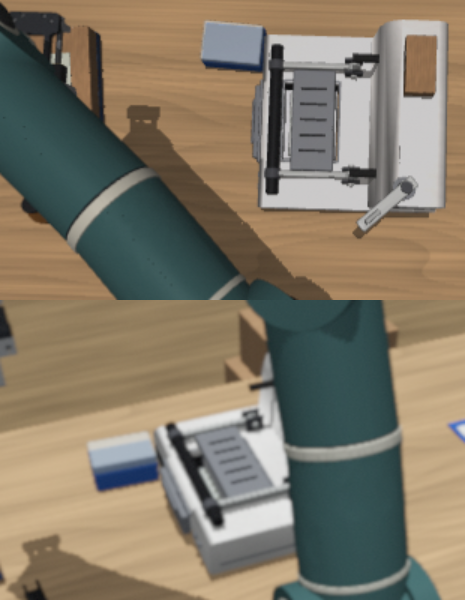

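The lid is closed, with the bar level at column 275 of the crop. The catch is swung out by about 0.75 rad, the tray is home, and the bystanders in view (tip box, film box) have not moved. The arm is clear, so I'll hand in.

```bash
python3 -c "
from workcell import arm
print(arm.sign_off())"
```

```text
the job is handed in; nothing more can be done
None
```

The job is handed in: I pushed the tray home, swung the catch about 0.75 rad clear, then closed the lid onto its stop; the sign-off gave no verdict, and in the last pictures the arm hid some of the bystanders, but it was never driven near any of them.

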